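# Close and pin a hinged filter holder

### The arm

A 6-joint arm with a two-finger parallel gripper is mounted at the origin on a cart in front of the work surface, level with it; the furniture and walls round the work are solid. World frame = base frame: x ahead of the robot, y to its left, z up, the work surface at z = 0. Lengths are in m, angles in degrees, forces in N, time in s.
With the tool pointing down it reaches from about 0.35 to 0.875 m from the base axis. Payload 4.2 kg.
Tool frame: the origin (TCP) lies between the finger pads; the fingertips stand 17 mm ahead of it and the grasp point (between the pads) lies 2 mm behind it; z points along the fingers, y is the direction in which the jaws open and shut (so a half turn about z gives the same grasp; the last joint's range is limited). The gripper opens to 87 mm and grips with 3 to 60 N. Pads are 19 mm wide; open, the fingers measure 117 mm over their backs; the gripper's body (75 mm by 190 mm) begins 51 mm behind the grasp point.
Start: joints at [86.723, 22.042, 0.453, 0, -68.411, -14.817], TCP at [0.194, 0.594, 0.24] pointing down, gripper open.
Joint ranges: [-179.83, 179.83], [-69.29, 118.12], [-61.27, 80.66], [-181.25, 117.63], [-171.15, -9.14], [-177.46, 177.46]. Speed limits (degrees/s): [159.86, 159.86, 180, 180, 180, 180].

### API

Orientations are given as a 3x3 rotation matrix whose columns are the frame's x, y, z axes.
In Python, from station import r gives the robot as it stands.
- The arm moves only by the shell command python3 -m creep 'ROWS'. ROWS is JSON, a list of rows, each a list of 7 numbers: the opening, from 0 (shut) to 1 (fully open), then the shift along the tool's x, y, z scaled (see below), then the turn, a rotation vector about the tool's x, y, z scaled (see below). A call has 1 to 5 rows; each row is the pose to reach, as a shift and turn from the pose measured when the call began, along the tool's axes at that moment, turning the shorter way round; what a row does not reach only later rows make up. The controller multiplies each number of a shift by 300 mm and each number of a turn by 180 degrees. A row lasts 1/12 s, in which the tool goes at most 41.7 mm and 7.16 degrees, less where a joint would pass 70% of its speed; a pose out of reach is approached as far as the arm can. A call with a number of a shift or a turn outside -1 to 1 is refused whole. A call with a gripper value outside its range is refused whole. The fingers move at their own pace and stop on an object; the grip force is fixed at half the most. Time passes only in rows, so rows that repeat a pose let the fingers close. It gives the time, the measured TCP pose, the force and the opening at its end, in the units of the state.
- r.sense(): the state, without advancing time (a new reading comes with each control period).
- r.capture(name): name is "side" or "top" or "wrist"; returns the picture (420x560x3 uint8, blue, green, red); there is no depth.
- r.camera_model(name): a dict with "mtx" (3x3 intrinsics, pixels), "dist" ([k1, k2, p1, p2, k3] as OpenCV has them; the pictures are not rectified), "R" (3x3) and "t" (3): a world point X has camera coordinates R X + t; the wrist camera has in their place "mount" (4x4, takes a point from camera to tool coordinates, whose origin is the TCP and whose axes are the flange's). Camera axes: x right, y down, z forward; pixel columns grow to the right and rows downward; lengths in m; the calibration is good to about 2 mm. A picture is of the moment at which its call begins: read the wrist's pose just before it. camera_model takes no time and is no camera call.
- r.finish_job(): hands the job in, once; it reports no verdict.
Trained networks look in the newest picture that a camera, given by its name, has taken for a name from the list of things; names that differ only in an ending like _2 or _b are one class to them, and where a whole thing is asked for, a point or a joint stands for the part that bears it (a point fixed in the world has none). Each returns a list of dicts, best first, with "score" (0 to 1); they miss things now and then, are a little off and sometimes report something else, mostly with a low value. They report only what shows in the picture. A call takes as long as a camera call.
- r.recognise(camera, target): "rect" ([left, top, right, bottom] as shares, 0 to 1, of the picture: columns of its width, rows of its height, round what is visible of it).
- r.outline_of(camera, target): "pixels" (420x560 bool, what is visible of it) and "rect" ([left, top, right, bottom] as shares, 0 to 1, of the picture: columns of its width, rows of its height, round what is visible of it).
The state is a dict: "time_s": time; "joints": joint angles; "joint_velocities": joint speeds; "effort": joint torques, N m; "tcp_pos": TCP position; "ee_rot": TCP orientation; "wrist_force": force on the tool from outside, world axes, zero at the start; "moment": the same for the moment, N m; "gripper_width": opening from 0.0 (shut) to 1.0 (fully open).
Only numpy, scipy, OpenCV 4.12 (cv2) and the standard library are available. Lean on these libraries where they do the work, as an engineer would, in place of code of your own. Each camera call takes 0.05 s, during which the arm holds its last target.

### The job

Make the filter holder ready for the vacuum pump: lift the hoop-handled rinse can off its lower half and stand it upright on the bench beside the holder, swing the hinged lid down, then take the red-knobbed locating pin from its white block and push it through the lid's hole into the lower half until its collar is down on the lid. Sprung lifters push the lid up again when it is let go, so finish while still pressing down on the pin's knob, with the two halves kept fully shut. Leave the beaker, the dish and the tape roll where they are.

Things in the scene. Friction and masses are not known exactly. Their poses are not given: they have to be found in the camera images.
- holder: Lower half of a clamshell filter holder, fixed: aluminium block 140 x 130 x 40 mm. Origin: centre of its underside, on the bench; x points from its front (robot side) to the hinge at the back, z up. Flat top face 40 mm up; hinge axis along y, 75 mm behind the origin, 46 mm up. A hose barb stands out 32 mm at its -y side; two sprung 8 mm lifter pins rise 5 mm from the top face at (-54, +-50) mm.
- base_hole (a point): Centre of the mouth of the pin hole in the lower half's top face: a vertical hole 14 mm in diameter, 30 mm deep, 54 mm before the holder's centre, in a steel insert. Axes as holder.
- lid (a joint): Lid angle, rad: 0 = fully shut, 1.57 = upright, 1.85 = back stop; starts 1.55 to 1.75. Lid: dark blue, 140 x 130 x 14 mm, 0.35 kg. It stays put within about 0.2 rad of upright; pulled forward below about 1.3 rad it sinks by itself, damped, in 2 to 4 s and rests ajar at about 0.03 on the lifters. Fully shut takes about 10 N at the pin hole, over the last 4 mm; let go, it rises again.
- lid_bar (a point): Middle of the black round grip bar along the lid's front edge, 177 mm from the hinge axis: 12 mm thick, 84 mm long, parallel to the hinge, on arms 36 mm to either side of its middle, with a free gap of 24 mm between bar and lid. High above the hinge while the lid is open. Axes turn with the lid and equal the holder's when shut.
- lid_hole (a point): Centre of the pin hole at the lid's outer face (its top face when shut, 54 mm above the bench): 14 mm in diameter, through the 14 mm thick lid. With the lid shut or slightly ajar it is straight above base_hole. Axes turn with the lid.
- can_handle (a point): Middle of the top bar of the rinse can's rigid hoop handle, 130 mm above the can's underside. The bar is a round rod, 8 mm thick; its straight part is 44 mm long along this point's x axis; 48 mm of free space between the bar and the rim below. z is up.
- can_foot (a point): Centre of the underside of the rinse can: an open stainless can, 68 mm in diameter and 78 mm tall (130 mm with its hoop handle), 0.15 to 0.31 kg. At first it stands on the lower half's perforated disc, in the way of the lid.
- can: The rinse can as a whole; origin as can_foot, z up.
- pin_center (a point): Point half-way up the steel locating pin, upright in its white block. 83 mm long, 0.09 kg: from the tip a shank 12 mm thick, 42 mm long (nose tapered to 6 mm over the first 8 mm), a collar 24 mm across, 4 mm thick, a neck 11 mm thick, 13 mm long, and a round red knob 26 mm across, 24 mm tall. z along the pin, up.
- pin_knob (a point): Middle of the pin's red knob on its axis, 71 mm above the tip; the place to grip.
- pin_tip (a point): The pin's tip, on its axis.
- pin_collar (a point): Centre of the underside of the pin's collar, 42 mm above its tip. Fully home it lies on lid_hole; the tip is then 28 mm down in the lower half, 12 mm above the bench.
- pin: The locating pin as a whole; origin at its tip, z along it, up.
- pin_block: White plastic block, 56 x 56 x 50 mm, fixed to the bench, with the pin in the hole of its top face (collar on the block's top, so the knob's middle is 79 mm above the bench). Origin: centre of its underside. Stands to the left or right of the holder; the beaker stands at the other place.
- beaker_center (a point): Empty glass beaker, 74 mm across and 90 mm tall, beside the holder on the side where the pin block is not; the point half-way up. To be left alone.
- dish: Closed culture dish, 91 mm across, 15 mm tall, lying on the bench at the right near the robot; origin at the centre of its underside. To be left alone.
- masking_tape: Roll of tape lying flat at the right, 107 mm across, 24 mm tall; origin at the centre of its underside. To be left alone.

How it is judged:
By the outcome, as a careful person would: the job done as asked, in the order asked, and still so for the second after the job is handed in, while the arm keeps its last pose, push and grip.
It also fails if it takes over 72 s, if anything falls off the work surface, if the arm or the gripper's body presses on something with over 40 N, if the wrist force passes 120 N, or if a joint passes its speed limit or range.

## Working session

There is one attempt and no reset: what is moved stays moved. The work goes in short steps, Python scripts to look and compute and a shell command to move; the robot and the scene stay as the last step left them, time stands still between calls to the robot, and variables do not carry over. Pictures are saved under pics/ and viewed, and the job is handed in when it is done.

```bash
ls; mkdir -p pics
python3 - <<'E'
from station import r
import cv2,numpy as np
s=r.sense(); print({k:np.round(v,3).tolist() for k,v in s.items()})
for c in ("side","top","wrist"):
    cv2.imwrite(f"pics/{c}0.png",r.capture(c))
    m=r.camera_model(c); print(c,{k:np.round(v,4).tolist() for k,v in m.items()})
E
```

```text
pics
{'time_s': 0.0, 'joints': [86.724, 22.093, 0.379, -0.028, -68.409, -14.817], 'joint_velocities': [0.028, -0.054, -0.061, 0.006, -0.033, -0.042], 'effort': [-0.0, -39.066, 18.74, 4.22, 0.011, -0.0], 'tcp_pos': [0.194, 0.594, 0.238], 'ee_rot': [[0.95, -0.311, -0.001], [-0.311, -0.95, -0.002], [0.0, 0.002, -1.0]], 'wrist_force': [1.04, 0.363, 1.106], 'moment': [-0.025, -0.046, 0.046], 'gripper_width': 1.0}
side {'mtx': [[530.5592, 0.0, 280.6218], [0.0, 530.5592, 207.6418], [0.0, 0.0, 1.0]], 'dist': [-0.1576, 0.0, 0.0, 0.0, 0.0], 'R': [[0.8712, -0.4905, 0.0206], [-0.1792, -0.3568, -0.9168], [0.4571, 0.7951, -0.3987]], 't': [-0.4822, 0.1942, 1.0635]}
top {'mtx': [[388.9069, 0.0, 271.8676], [0.0, 388.9069, 211.1978], [0.0, 0.0, 1.0]], 'dist': [-0.097, 0.0, 0.0, 0.0, 0.0], 'R': [[0.0057, -1.0, 0.0074], [-0.9886, -0.0067, -0.1503], [0.1503, -0.0064, -0.9886]], 't': [-0.0886, 0.5347, 1.1422]}
wrist {'mtx': [[367.7463, 0.0, 283.2297], [0.0, 367.7463, 215.576], [0.0, 0.0, 1.0]], 'dist': [-0.0512, 0.0, 0.0, 0.0, 0.0], 'mount': [[-0.0013, -0.955, -0.2966, 0.0823], [1.0, -0.001, -0.0009, 0.0002], [0.0005, -0.2966, 0.955, -0.1467], [0.0, 0.0, 0.0, 1.0]]}
```

View pics/side0.png

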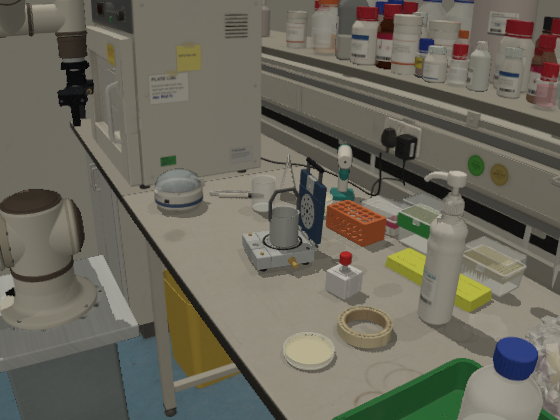

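View pics/top0.png

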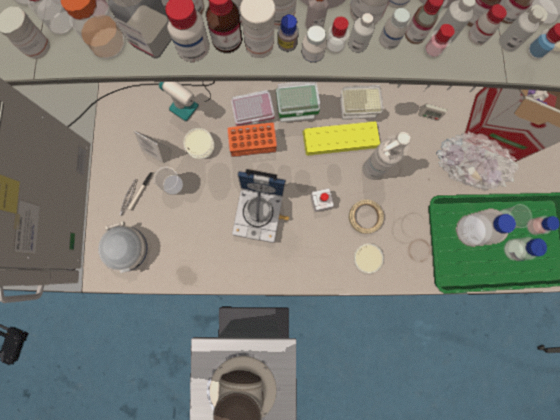

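View pics/wrist0.png

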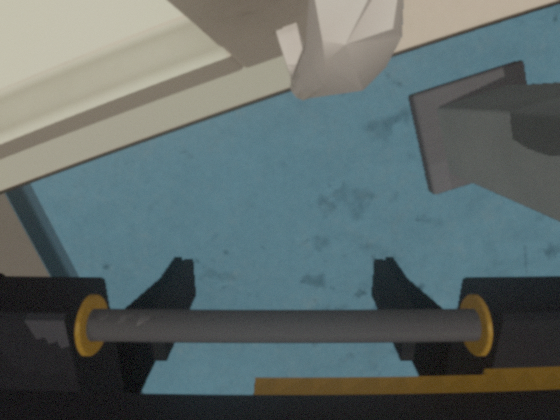

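```bash
cat > h.py <<'E'
from station import r
import cv2,numpy as np
W,H=560,420
M={c:{k:np.array(v,float) for k,v in r.camera_model(c).items()} for c in("side","top","wrist")}
def pose(c,s=None):
    m=M[c]
    if c!="wrist": return m["R"],m["t"]
    s=s or r.sense(); T=np.eye(4);T[:3,:3]=s["ee_rot"];T[:3,3]=s["tcp_pos"]
    C=np.linalg.inv(T@m["mount"]); return C[:3,:3],C[:3,3]
def ray(c,uv,P=None):
    R,t=P or pose(c); m=M[c]
    x=cv2.undistortPoints(np.array([[uv]],float),m["mtx"],m["dist"])[0,0]
    d=R.T@np.array([x[0],x[1],1]); return -R.T@t,d/np.linalg.norm(d)
def atz(c,uv,z,P=None):
    o,d=ray(c,uv,P); return o+d*(z-o[2])/d[2]
def tri(obs):  # list of (origin,dir)
    A=sum(np.eye(3)-np.outer(d,d) for o,d in obs); b=sum((np.eye(3)-np.outer(d,d))@o for o,d in obs)
    X=np.linalg.solve(A,b); return X,[float(np.linalg.norm((np.eye(3)-np.outer(d,d))@(X-o))) for o,d in obs]
def proj(c,X,P=None):
    R,t=P or pose(c); m=M[c]
    return cv2.projectPoints(np.atleast_2d(np.array(X,float)),cv2.Rodrigues(R)[0],t,m["mtx"],m["dist"])[0][:,0]
def cen(rect): return np.array([(rect[0]+rect[2])/2*W,(rect[1]+rect[3])/2*H])
def px(rect): return np.round(np.array(rect)*[W,H,W,H],1)
def move(p,R):  # shift,turn units from current to world target pose
    s=r.sense();R0=np.array(s["ee_rot"]);d=R0.T@(np.array(p)-s["tcp_pos"])/0.3
    w=cv2.Rodrigues(R0.T@np.array(R))[0][:,0]/np.pi
    return np.round(d,4),np.round(w,4)
E
python3 - <<'E'
from h import *
for c in("top","side"):
  for t in ["holder","base_hole","lid","lid_bar","lid_hole","can_handle","can_foot","can","pin_knob","pin_center","pin_tip","pin","pin_block","beaker_center","dish","masking_tape"]:
    o=r.recognise(c,t)
    print(c,t,[(px(x["rect"]).tolist(),round(x["score"],2)) for x in o[:2]])
print(r.sense()["time_s"])
for c in("top","side"):
    im=r.capture(c)
    a=im[150:260,215:355] if c=="top" else im[140:310,225:385]
    cv2.imwrite(f"pics/{c}z.png",cv2.resize(a,None,fx=5 if c=="top" else 3.5,fy=5 if c=="top" else 3.5,interpolation=cv2.INTER_CUBIC))
E
```

```text
top holder [([233.3, 170.6, 286.7, 242.8], 0.93)]
top base_hole [([226.6, 172.1, 289.6, 242.2], 0.79)]
top lid [([237.6, 171.8, 282.2, 193.9], 0.56), ([235.2, 171.6, 285.2, 240.9], 0.15)]
top lid_bar [([239.1, 167.3, 286.3, 193.7], 0.93)]
top lid_hole [([236.1, 169.0, 288.8, 192.0], 0.69), ([156.7, 166.9, 184.0, 193.8], 0.57)]
top can_handle [([247.0, 198.6, 271.5, 221.5], 0.75)]
top can_foot [([248.2, 190.4, 274.6, 224.7], 0.75)]
top can [([243.7, 192.1, 265.6, 222.7], 0.88)]
top pin_knob [([319.1, 193.2, 328.8, 204.5], 0.45), ([152.0, 163.0, 182.3, 192.7], 0.32)]
top pin_center []
top pin_tip [([317.7, 190.9, 328.0, 205.9], 0.46)]
top pin [([318.0, 191.5, 327.0, 202.7], 0.53)]
top pin_block [([310.1, 188.4, 332.3, 212.4], 0.63)]
top beaker_center [([152.9, 164.4, 180.7, 195.8], 0.71)]
top dish [([352.4, 243.8, 386.3, 272.9], 0.62)]
top masking_tape [([346.1, 199.9, 384.4, 231.3], 0.73), ([230.2, 169.1, 287.5, 241.4], 0.43)]
side holder [([243.9, 159.0, 323.4, 269.8], 0.74)]
side base_hole [([335.9, 254.3, 352.3, 271.8], 0.64), ([244.3, 157.4, 327.3, 272.4], 0.56)]
side lid [([298.8
[... 249 characters left out ...]
.3, 188.1, 299.2, 249.9], 0.77)]
side can [([266.6, 185.5, 300.2, 247.9], 0.94), ([340.6, 248.3, 355.4, 274.6], 0.28)]
side pin_knob [([339.4, 254.8, 354.5, 271.6], 0.75)]
side pin_center [([339.1, 250.6, 352.2, 274.3], 0.76)]
side pin_tip [([297.6, 157.2, 323.9, 244.5], 0.72), ([339.8, 250.7, 351.2, 270.9], 0.65)]
side pin [([337.5, 251.0, 350.0, 273.1], 0.81)]
side pin_block [([324.9, 263.5, 360.8, 299.5], 0.92), ([267.7, 186.7, 297.8, 251.2], 0.6)]
side beaker_center [([253.3, 176.1, 273.8, 211.8], 0.65)]
side dish [([281.7, 332.1, 334.1, 367.7], 0.72), ([339.8, 306.6, 392.6, 350.1], 0.26)]
side masking_tape [([339.1, 305.3, 392.1, 350.8], 0.93), ([339.0, 248.5, 350.9, 271.6], 0.73)]
1.75
```

View pics/topz.png

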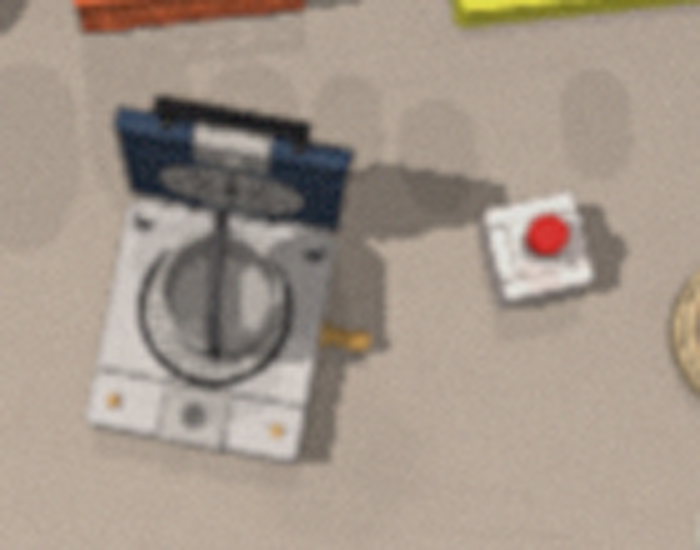

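View pics/sidez.png

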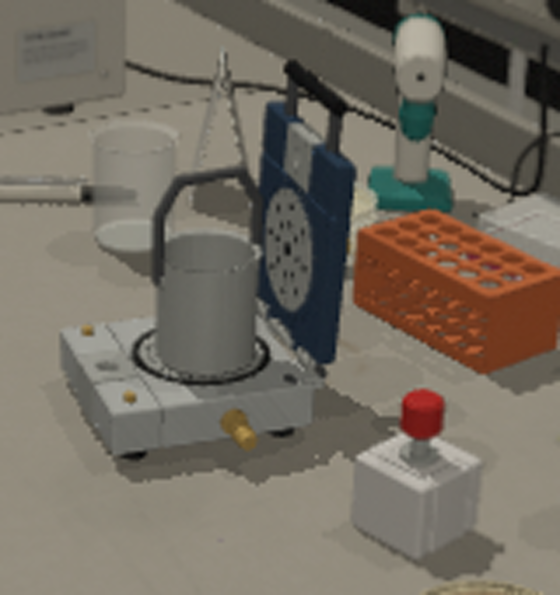

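Run:
```python
from h import *
T=lambda x,y:((x+.5)/5-.5+215,(y+.5)/5-.5+150)
S=lambda x,y:((x+.5)/3.5-.5+225,(y+.5)/3.5-.5+140)
for n,a,b,z in [("hole",(194,415),(107,365),.04),("lifL",(114,400),(88,329),.045),("lifR",(278,430),(130,397),.045),("knob",(548,235),(423,414),.079),
  ("cFL",(88,424),(111,453),.04),("barL",(158,105),(291,69),.2),("barR",(305,133),(343,107),.2),("canhandle",(218,275),(212,174),.17)]:
    X,e=tri([ray("top",T(*a)),ray("side",S(*b))]);print(n,np.round(X,4),np.round(e,4),"top@z",np.round(atz("top",T(*a),z)[:2],4),"side@z",np.round(atz("side",S(*b),z)[:2],4))
# corners of holder top face
for a in [(88,424),(298,459),(134,205),(338,222)]: print(np.round(atz("top",T(*a),.04),4))
for a in [(205,352),(222,205)]: print('handle end',np.round(atz("top",T(*a),.166),4))
for a in [(489,210),(573,193),(592,284),(510,301)]: print('block',np.round(atz("top",T(*a),.05),4))
```

```text
hole [ 0.4689 -0.0295  0.0392] [0.0009 0.0009] top@z [ 0.4697 -0.0299] side@z [ 0.4673 -0.0305]
lifL [0.4778 0.0185 0.0428] [0.0003 0.0003] top@z [0.4779 0.0182] side@z [0.4756 0.0147]
lifR [ 0.4598 -0.0802  0.0417] [0.001 0.001] top@z [ 0.4605 -0.0806] side@z [ 0.456  -0.0853]
knob [ 0.5735 -0.2396  0.0786] [0.001 0.001] top@z [ 0.5743 -0.2401] side@z [ 0.5719 -0.2399]
cFL [ 0.4878  0.0378 -0.0692] [0.0156 0.0156] top@z [0.4637 0.0341] side@z [ 0.4168 -0.1355]
barL [ 0.6137 -0.0159  0.2219] [0.0011 0.0011] top@z [ 0.6203 -0.015 ] side@z [0.6485 0.04  ]
barR [ 0.6013 -0.0938  0.2212] [0.0011 0.0011] top@z [ 0.6055 -0.0936] side@z [ 0.637  -0.0439]
canhandle [ 0.5339 -0.0476  0.1711] [0.0006 0.0006] top@z [ 0.5335 -0.0472] side@z [ 0.536  -0.0453]
[0.4637 0.0341 0.04  ]
[ 0.4435 -0.0928  0.04  ]
[0.5987 0.0086 0.04  ]
[ 0.5889 -0.1166  0.04  ]
handle end [ 0.4918 -0.0405  0.166 ]
handle end [ 0.573  -0.0489  0.166 ]
block [ 0.5951 -0.2084  0.05  ]
block [ 0.6061 -0.26    0.05  ]
block [ 0.5498 -0.2706  0.05  ]
block [ 0.5391 -0.2205  0.05  ]
```

```bash
cat >> h.py <<'E'
def dn(a):
    c,s=np.cos(np.radians(a)),np.sin(np.radians(a)); return np.array([[c,s,0],[s,-c,0],[0,0,-1.]])
E
python3 -c "
from h import *
print(move([.24,.41,.27],dn(-10)))
print(np.round(atz('top',(167,180),.09),3),np.round(atz('top',(124,248),.1),3),np.round(atz('top',(100,290),.0),3))"
```

```text
(array([ 0.336 ,  0.5358, -0.1015]), array([-0.    , -0.    , -0.0449]))
[0.619 0.227 0.09 ] [0.416 0.341 0.1  ] [0.289 0.449 0.   ]
```

```bash
python3 -m creep '[[1,0.336,0.536,-0.1,0,0,-0.045],[1,0.336,0.536,-0.1,0,0,-0.045],[1,0.336,0.536,-0.1,0,0,-0.045],[1,0.336,0.536,-0.1,0,0,-0.045],[1,0.336,0.536,-0.1,0,0,-0.045]]'; python3 -c "
from h import *
print(move([.35,.20,.30],dn(-5)))"
```

```text
time_s: 2.27
tcp_pos: [0.2403, 0.4066, 0.2704]
ee_rot: [[0.985, -0.174, 0.0], [-0.174, -0.985, 0.0], [0.0, -0.0, -1.0]]
wrist_force: [0.6, 0.5, 0.0]
gripper_width: 1.0
(array([ 0.4801,  0.6144, -0.0989]), array([-0.0001, -0.    , -0.028 ]))
```

```bash
python3 -m creep '[[1,0.48,0.614,-0.1,0,0,-0.028],[1,0.48,0.614,-0.1,0,0,-0.028],[1,0.48,0.614,-0.1,0,0,-0.028],[1,0.48,0.614,-0.1,0,0,-0.028],[1,0.48,0.614,-0.1,0,0,-0.028]]'; python3 -c "
from h import *
print(move([.45,.02,.32],dn(-5)))"
```

```text
time_s: 2.68
tcp_pos: [0.3361, 0.2251, 0.2972]
ee_rot: [[0.996, -0.086, 0.001], [-0.086, -0.996, 0.001], [0.001, -0.001, -1.0]]
wrist_force: [0.4, 1.3, 0.4]
gripper_width: 1.0
(array([ 0.437 ,  0.6482, -0.0767]), array([-0.0005, -0.0003,  0.0003]))
```

```bash
python3 -m creep '[[1,0.437,0.648,-0.077,0,0,0],[1,0.437,0.648,-0.077,0,0,0],[1,0.437,0.648,-0.077,0,0,0],[1,0.437,0.648,-0.077,0,0,0],[1,0.437,0.648,-0.077,0,0,0]]'
python3 - <<'E'
from h import *
print(move([.534,-.0475,.29],dn(-4)))
E
```

```text
time_s: 3.1
tcp_pos: [0.4364, 0.0434, 0.3179]
ee_rot: [[0.996, -0.086, 0.002], [-0.086, -0.996, 0.002], [0.002, -0.002, -1.0]]
wrist_force: [0.4, 1.0, -0.1]
gripper_width: 0.998
(array([0.3498, 0.2741, 0.0933]), array([-0.0007, -0.0007, -0.0051]))
```

```bash
python3 -m creep '[[1,0.35,0.274,0.093,0,0,-0.005],[1,0.35,0.274,0.093,0,0,-0.005],[1,0.35,0.274,0.093,0,0,-0.005],[1,0.35,0.274,0.093,0,0,-0.005],[1,0.35,0.274,0.093,0,0,-0.005]]'
python3 - <<'E'
from h import *
P=pose("wrist"); im=r.capture("wrist"); cv2.imwrite("pics/w1.png",im)
for X in ([.534,-.0475,.171],[.469,-.0305,.04]): print(proj("wrist",[X],P))
im=r.capture("top"); cv2.imwrite("pics/t1.png",cv2.resize(im[130:280,190:350],None,fx=4,fy=4))
E
```

```text
time_s: 3.52
tcp_pos: [0.5353, -0.0496, 0.288]
ee_rot: [[0.997, -0.074, -0.001], [-0.074, -0.997, 0.001], [-0.001, -0.001, -1.0]]
wrist_force: [-0.4, -0.2, -0.4]
gripper_width: 0.997
[[280.55488488 217.72487493]]
[[271.1418179  238.03424759]]
```

View pics/w1.png

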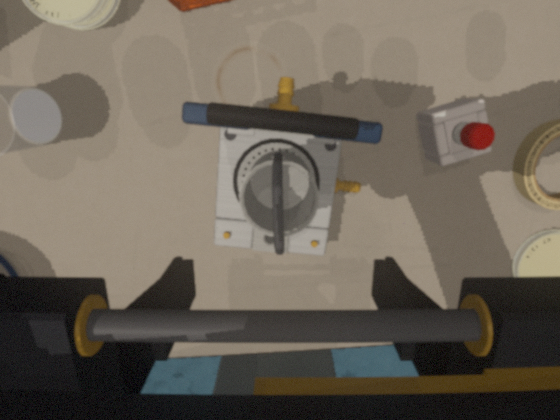

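View pics/t1.png

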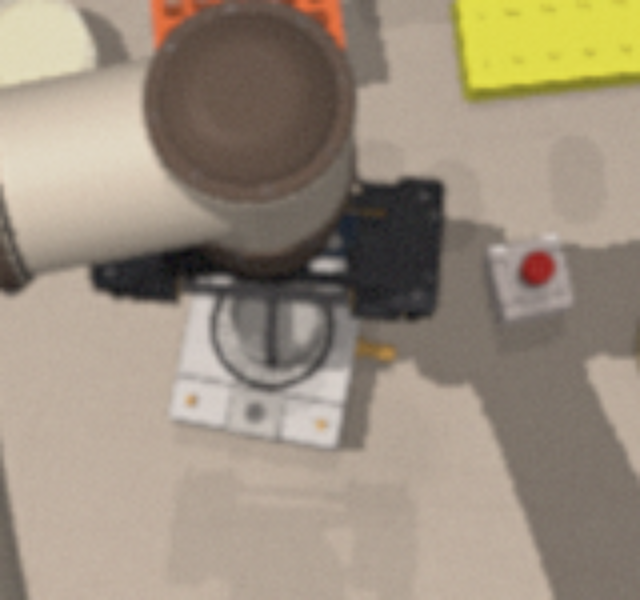

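Run:
```python
from h import *
P=pose("wrist"); im=cv2.imread("pics/w1.png")
print(atz("wrist",(280,196),.119,P), atz("wrist",(278.5,155),.17,P),atz("wrist",(280,250),.17,P), atz("wrist",(279.5,205),.17,P))
cv2.imwrite("pics/w1z.png",cv2.resize(im[90:270,180:400],None,fx=3.5,fy=3.3,interpolation=cv2.INTER_CUBIC))
```

```text
[ 0.53614516 -0.04468305  0.119     ] [ 0.57944371 -0.0473996   0.17      ] [ 0.50557966 -0.04293535  0.17      ] [ 0.54199141 -0.04529705  0.17      ]
```

View pics/w1z.png

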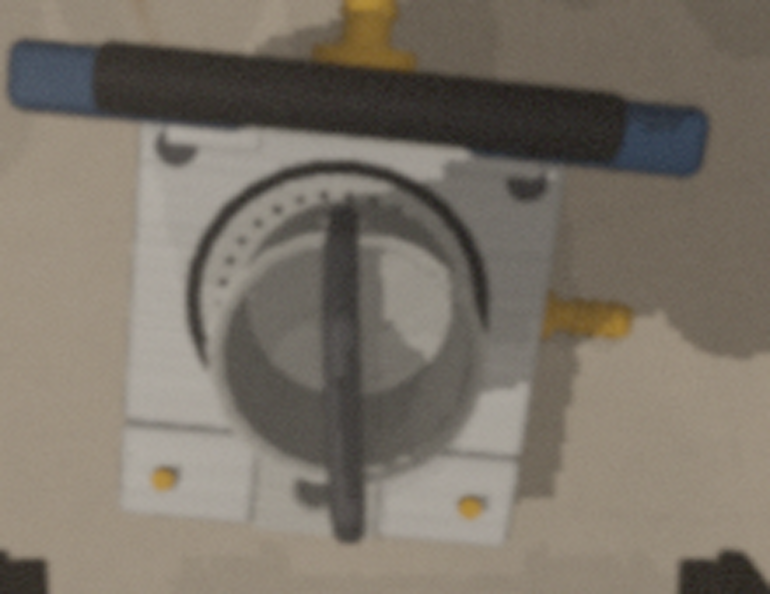

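```bash
python3 - <<'E'
from h import *
print(move([.535,-.046,.168],dn(-4)))
E
python3 -m creep '[[1,0,-0.012,0.1,0,0,0],[1,0,-0.012,0.2,0,0,0],[1,0,-0.012,0.3,0,0,0],[1,0,-0.012,0.4,0,0,0],[1,0,-0.012,0.4,0,0,0]]'
```

```text
(array([ 0.0032, -0.005 ,  0.4058]), array([-0.0007, -0.0003, -0.0004]))
time_s: 4.03
tcp_pos: [0.5295, -0.0427, 0.1652]
ee_rot: [[0.997, -0.07, -0.01], [-0.07, -0.998, 0.002], [-0.01, -0.001, -1.0]]
wrist_force: [-1.0, -0.8, -0.6]
gripper_width: 1.004
```

```bash
python3 -m creep '[[0,0,0,0,0,0,0],[0,0,0,0,0,0,0],[0,0,0,0,0,0,0],[0,0,0,0,0,0,0],[0,0,0,0,0,0,0]]'; python3 -m creep '[[0,0,0,0,0,0,0],[0,0,0,0,0,0,0],[0,0,0,0,0,0,0]]'
```

```text
time_s: 4.45
tcp_pos: [0.5303, -0.0425, 0.1669]
ee_rot: [[0.998, -0.07, -0.006], [-0.07, -0.998, 0.002], [-0.007, -0.002, -1.0]]
wrist_force: [-0.1, -0.6, 0.1]
gripper_width: 0.706
time_s: 4.7
tcp_pos: [0.5306, -0.0426, 0.1673]
ee_rot: [[0.998, -0.07, -0.006], [-0.07, -0.998, 0.002], [-0.006, -0.002, -1.0]]
wrist_force: [0.7, -0.6, 0.9]
gripper_width: 0.48
```

```bash
python3 -m creep '[[0,0,0,0,0,0,0],[0,0,0,0,0,0,0],[0,0,0,0,0,0,0],[0,0,0,0,0,0,0],[0,0,0,0,0,0,0]]';python3 -m creep '[[0,0,0,0,0,0,0],[0,0,0,0,0,0,0],[0,0,0,0,0,0,0]]'
```

```text
time_s: 5.12
tcp_pos: [0.5305, -0.0426, 0.1672]
ee_rot: [[0.998, -0.07, -0.006], [-0.07, -0.998, 0.002], [-0.006, -0.002, -1.0]]
wrist_force: [-0.1, -0.5, -0.3]
gripper_width: 0.094
time_s: 5.37
tcp_pos: [0.5304, -0.0428, 0.1672]
ee_rot: [[0.998, -0.07, -0.006], [-0.07, -0.998, 0.002], [-0.006, -0.002, -1.0]]
wrist_force: [-0.0, 0.4, 0.2]
gripper_width: 0.077
```

```bash
python3 -m creep '[[0,0,0,-0.07,0,0,0],[0,0,0,-0.14,0,0,0],[0,0,0,-0.21,0,0,0],[0,0,0,-0.28,0,0,0],[0,0,0,-0.28,0,0,0]]'
python3 - <<'E'
from h import *
print(r.sense()["gripper_width"],move([.45,.12,.25],dn(-4)))
im=r.capture("side"); cv2.imwrite("pics/s2.png",cv2.resize(im[100:310,200:400],None,fx=3,fy=2.8))
E
```

```text
time_s: 5.78
tcp_pos: [0.5331, -0.0428, 0.2553]
ee_rot: [[0.998, -0.069, 0.002], [-0.069, -0.998, 0.002], [0.002, -0.003, -1.0]]
wrist_force: [1.7, -0.1, -1.5]
gripper_width: 0.076
0.07551193938632249 (array([-0.314 , -0.5222,  0.0184]), array([-0.0008, -0.0006,  0.0001]))
```

View pics/s2.png

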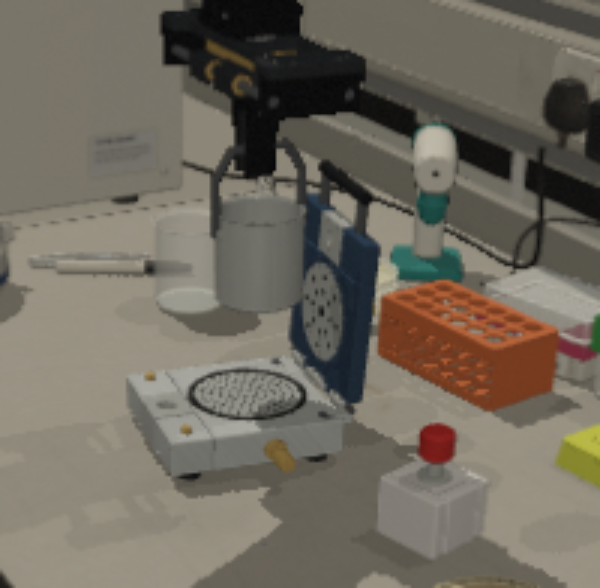

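```bash
python3 -m creep '[[0,-0.04,-0.07,0,0,0,0],[0,-0.11,-0.18,0,0,0,0],[0,-0.18,-0.29,0,0,0,0],[0,-0.25,-0.4,0,0,0,0],[0,-0.31,-0.5,0.02,0,0,0]]'; python3 -c "
from h import *
print(move([.45,.12,.14],dn(-4)))"
```

```text
time_s: 6.25
tcp_pos: [0.448, 0.1147, 0.2466]
ee_rot: [[0.998, -0.071, -0.002], [-0.071, -0.998, 0.003], [-0.003, -0.003, -1.0]]
wrist_force: [-0.0, 0.8, -2.2]
gripper_width: 0.077
(array([ 0.0062, -0.0168,  0.3554]), array([-0.001 ,  0.0008, -0.0003]))
```

```bash
python3 -m creep '[[0,0.006,-0.017,0.09,0,0,0],[0,0.006,-0.017,0.18,0,0,0],[0,0.006,-0.017,0.27,0,0,0],[0,0.006,-0.017,0.35,0,0,0],[0,0.006,-0.017,0.365,0,0,0]]'; python3 -m creep '[[0,0,0,0.01,0,0,0],[0,0,0,0.02,0,0,0],[0,0,0,0.02,0,0,0]]'
```

```text
time_s: 6.67
tcp_pos: [0.4459, 0.1182, 0.1318]
ee_rot: [[0.997, -0.072, -0.013], [-0.072, -0.997, -0.002], [-0.013, 0.003, -1.0]]
wrist_force: [-1.1, -0.9, -2.5]
gripper_width: 0.074
time_s: 6.92
tcp_pos: [0.4466, 0.1181, 0.1271]
ee_rot: [[0.997, -0.071, -0.012], [-0.071, -0.997, -0.002], [-0.012, 0.003, -1.0]]
wrist_force: [-0.4, -1.0, 2.2]
gripper_width: 0.08
```

```bash
python3 -m creep '[[0.5,0,0,0,0,0,0],[0.5,0,0,0,0,0,0],[0.5,0,0,0,0,0,0],[0.5,0,0,0,0,0,0],[0.5,0,0,0,0,0,0]]'; python3 -m creep '[[0.4,0,0,-0.05,0,0,0],[0.4,0,0,-0.15,0,0,0],[0.2,0,0,-0.28,0,0,0],[0,0,0,-0.4,0,0,0],[0,0,0,-0.5,0,0,0]]';python3 - <<'E'
from h import *
cv2.imwrite("pics/s3.png",cv2.resize(r.capture("side")[90:310,170:400],None,fx=3,fy=2.7))
cv2.imwrite("pics/t3.png",cv2.resize(r.capture("top")[130:280,140:350],None,fx=3.5,fy=3.5))
for c in("side","top"):
  for t in("can_handle","can_foot","beaker_center"): print(c,t,[(px(x["rect"]).tolist(),round(x["score"],2)) for x in r.recognise(c,t)[:2]])
E
```

```text
time_s: 7.33
tcp_pos: [0.4468, 0.1182, 0.1274]
ee_rot: [[0.997, -0.071, -0.011], [-0.071, -0.997, -0.002], [-0.011, 0.003, -1.0]]
wrist_force: [0.3, -0.8, -0.3]
gripper_width: 0.368
time_s: 7.75
tcp_pos: [0.4489, 0.1186, 0.2803]
ee_rot: [[0.997, -0.071, -0.008], [-0.071, -0.997, -0.001], [-0.008, 0.001, -1.0]]
wrist_force: [0.8, -0.3, -0.3]
gripper_width: 0.256
side can_handle [([207.0, 185.4, 235.9, 241.4], 0.82), ([300.6, 160.2, 325.3, 241.6], 0.22)]
side can_foot [([206.5, 186.4, 237.0, 242.8], 0.65), ([338.6, 251.3, 352.1, 272.7], 0.21)]
side beaker_center [([252.4, 173.9, 276.5, 214.1], 0.57)]
top can_handle [([196.4, 224.7, 214.9, 248.4], 0.5), ([235.2, 170.5, 285.6, 197.1], 0.16)]
top can_foot [([197.1, 222.1, 217.9, 251.6], 0.7)]
top beaker_center [([152.8, 165.0, 184.5, 192.1], 0.94)]
```

View pics/s3.png

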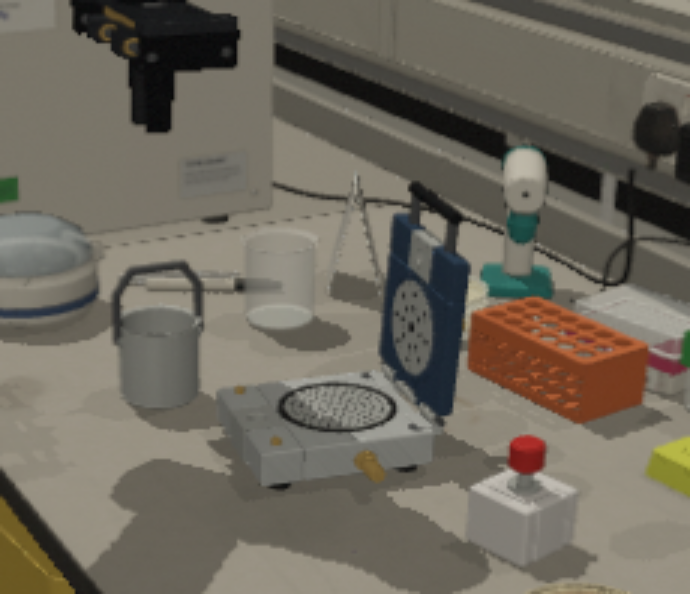

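View pics/t3.png

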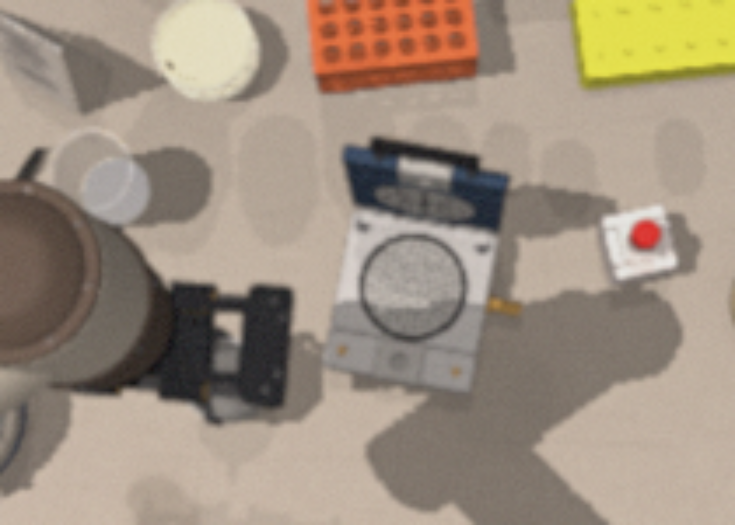

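```bash
python3 -c "
from h import *
print(move([.655,-.062,.29],dn(-9)))"
```

```text
(array([ 0.7308,  0.5502, -0.0543]), array([0.0016, 0.0043, 0.0273]))
```

```bash
python3 -m creep '[[0,0.73,0.55,-0.055,0,0,0.027],[0,0.73,0.55,-0.055,0,0,0.027],[0,0.73,0.55,-0.055,0,0,0.027],[0,0.73,0.55,-0.055,0,0,0.027],[0,0.73,0.55,-0.055,0,0,0.027]]'; python3 -c "
from h import *
print(move([.655,-.062,.28],dn(-9)))"
```

```text
time_s: 8.57
tcp_pos: [0.6061, -0.02, 0.2857]
ee_rot: [[0.988, -0.155, -0.017], [-0.155, -0.988, -0.004], [-0.016, 0.007, -1.0]]
wrist_force: [1.5, 0.8, 0.2]
gripper_width: 0.005
(array([0.1831, 0.1129, 0.0167]), array([0.0021, 0.005 , 0.0005]))
```

```bash
python3 -m creep '[[0,0.183,0.113,0.017,0.002,0.005,0],[0,0.183,0.113,0.017,0.002,0.005,0],[0,0.183,0.113,0.017,0.002,0.005,0]]'; python3 -c "
from h import *
print(move([.655,-.062,.205],dn(-9)))
P=pose('wrist');cv2.imwrite('pics/w4.png',r.capture('wrist'))
cv2.imwrite('pics/s4.png',cv2.resize(r.capture('side')[70:290,210:440],None,fx=3,fy=2.7))"
```

```text
time_s: 8.82
tcp_pos: [0.6569, -0.0655, 0.2754]
ee_rot: [[0.987, -0.16, -0.005], [-0.16, -0.987, -0.002], [-0.005, 0.002, -1.0]]
wrist_force: [0.3, 0.2, 0.1]
gripper_width: 0.001
(array([-0.007 , -0.0109,  0.2345]), array([ 0.0008,  0.0016, -0.001 ]))
```

View pics/s4.png

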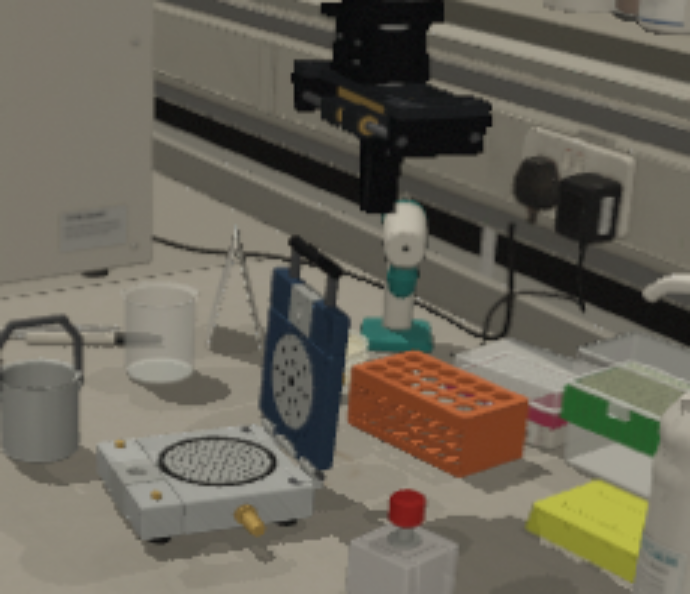

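View pics/w4.png

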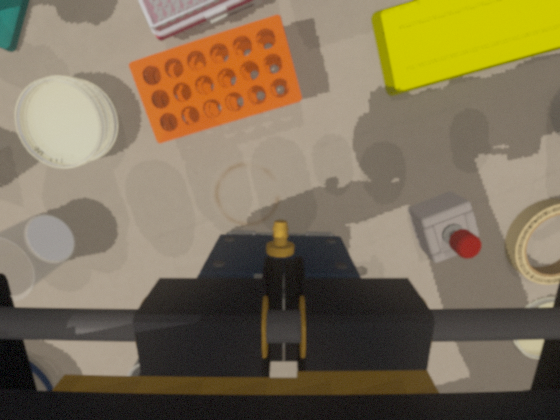

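```bash
python3 -m creep '[[0,0,-0.005,0.1,0,0,0],[0,0,-0.005,0.2,0,0,0],[0,0,-0.005,0.2,0,0,0]]'; python3 -m creep '[[0,-0.06,0,0,0,0,0],[0,-0.12,0,0,0,0,0],[0,-0.17,0,0,0,0,0],[0,-0.22,0,0,0,0,0],[0,-0.27,0.0,0,0,0,0]]'
python3 - <<'E'
from h import *
cv2.imwrite('pics/s5.png',cv2.resize(r.capture('side')[90:290,210:400],None,fx=3,fy=2.7))
E
```

```text
time_s: 9.17
tcp_pos: [0.6502, -0.0601, 0.2104]
ee_rot: [[0.987, -0.157, -0.018], [-0.157, -0.988, 0.0], [-0.018, 0.003, -1.0]]
wrist_force: [-0.3, -0.3, -2.8]
gripper_width: 0.008
time_s: 9.58
tcp_pos: [0.5703, -0.0465, 0.2137]
ee_rot: [[0.988, -0.155, -0.014], [-0.155, -0.988, 0.0], [-0.014, 0.002, -1.0]]
wrist_force: [2.0, -0.3, -1.3]
gripper_width: 0.003
```

View pics/s5.png

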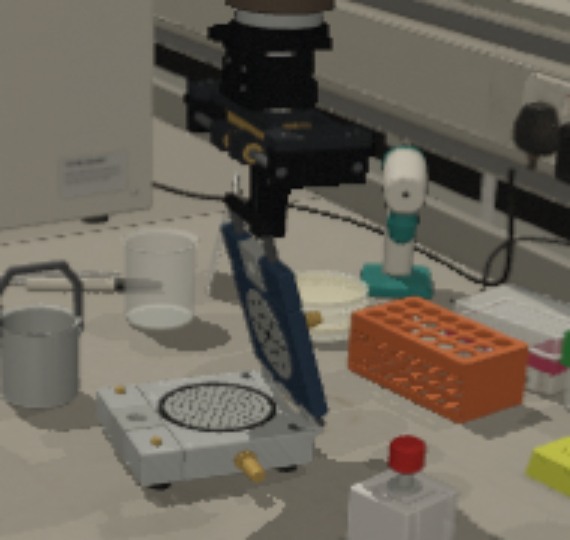

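```bash
python3 -m creep '[[0,-0.06,0,0,0,0,0],[0,-0.12,0,0,0,0,0],[0,-0.18,0,0,0,0,0],[0,-0.18,0,0,0,0,0],[0,-0.18,0.0,0,0,0,0]]'
python3 - <<'E'
from h import *
cv2.imwrite('pics/s6.png',cv2.resize(r.capture('side')[90:290,210:400],None,fx=3,fy=2.7))
print(move([.5735,-.2396,.17],dn(-10)))
E
```

```text
time_s: 10.05
tcp_pos: [0.5144, -0.0375, 0.2167]
ee_rot: [[0.988, -0.153, -0.015], [-0.153, -0.988, 0.001], [-0.015, 0.002, -1.0]]
wrist_force: [0.8, 0.7, 0.1]
gripper_width: 0.009
(array([0.2986, 0.6352, 0.1511]), array([0.0006, 0.0047, 0.0065]))
```

View pics/s6.png

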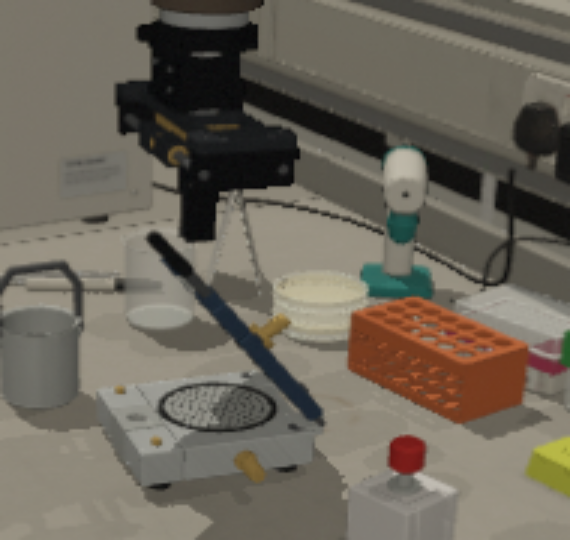

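```bash
python3 -m creep '[[0.8,0.3,0.635,0.05,0,0.005,0],[0.8,0.3,0.635,0.05,0,0.005,0],[0.8,0.3,0.635,0.05,0,0.005,0],[0.8,0.3,0.635,0.05,0,0.005,0],[0.8,0.3,0.635,0.05,0,0.005,0]]';  python3 -m creep '[[0.8,0,0,0,0,0,0],[0.8,0,0,0,0,0,0]]';python3 - <<'E'
from h import *
s=r.sense();P=pose("wrist",s)
im=r.capture('wrist');cv2.imwrite('pics/w7.png',im)
print(s["tcp_pos"],proj("wrist",[[.5735,-.2396,.079],[.5735,-.2396,.091]],P))
print([(px(x["rect"]).tolist(),round(x["score"],2)) for x in r.recognise("wrist","pin_knob")])
cv2.imwrite('pics/s7.png',cv2.resize(r.capture('side')[90:310,190:400],None,fx=3,fy=2.7))
E
```

```text
time_s: 10.52
tcp_pos: [0.575, -0.2393, 0.2005]
ee_rot: [[0.988, -0.153, 0.001], [-0.153, -0.988, -0.002], [0.001, 0.002, -1.0]]
wrist_force: [0.4, -0.7, 0.3]
gripper_width: 0.296
time_s: 10.68
tcp_pos: [0.5759, -0.242, 0.1991]
ee_rot: [[0.988, -0.157, -0.0], [-0.157, -0.988, -0.002], [0.0, 0.003, -1.0]]
wrist_force: [0.2, 0.1, -0.2]
gripper_width: 0.449
[ 0.57588542 -0.24199958  0.19911599] [[280.12788234 218.31338379]
 [280.02994062 223.30245921]]
[([262.9, 192.9, 294.7, 238.5], 0.6), ([1.2, 210.1, 136.8, 394.5], 0.42)]
```

View pics/w7.png

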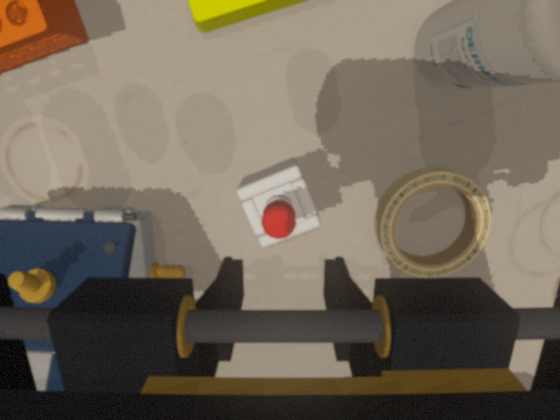

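View pics/s7.png

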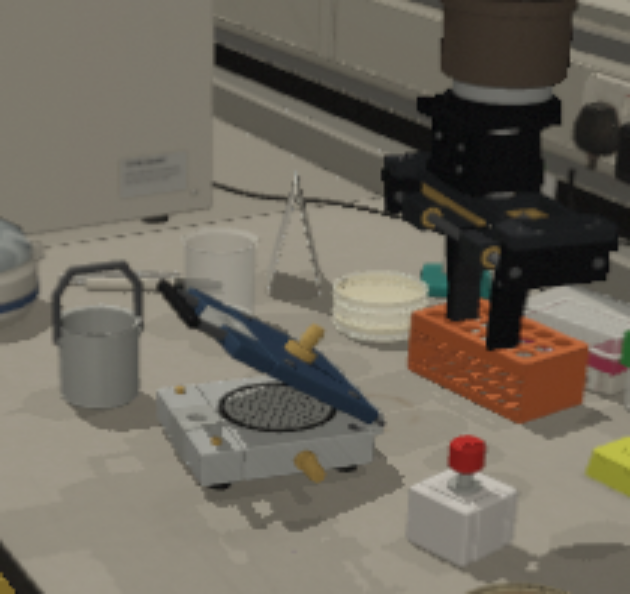

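Run:
```python
from h import *
s=r.sense();P=pose("wrist",s); im=cv2.imread('pics/w7.png').astype(int)
m=(im[...,2]>110)&(im[...,1]<70)&(im[...,0]<70); m[:180]=0;m[260:]=0;m[:,:240]=0;m[:,320:]=0
ys,xs=np.nonzero(m); print(xs.min(),xs.max(),ys.min(),ys.max())
c=((xs.min()+xs.max())/2,(ys.min()+ys.max())/2); print(c,xs.mean(),ys.mean(),atz("wrist",c,.082,P))
def red(n):
    im=r.capture(n).astype(int); m=((im[...,2]>110)&(im[...,1]<70)&(im[...,0]<70)).astype(np.uint8)
    k,l,st,ce=cv2.connectedComponentsWithStats(m)
    e=(323,198) if n=="top" else (345.5,258)
    i=min(range(1,k),key=lambda i:np.hypot(*(ce[i]-e)) if st[i,4]>10 else 999); print(n,st[i],ce[i]); return ce[i]
b=red("side"); print(tri([ray("side",b),ray("wrist",c,P)]), "side@.079",atz("side",b,.08))
print(move([.5735,-.2396,.079],dn(-9)))
```

```text
263 293 201 236
(np.float64(278.0), np.float64(218.5)) 278.4186851211073 219.13956170703577 [ 0.57364639 -0.23476605  0.082     ]
side [340 252  12  13 135] [345.17777778 257.88148148]
(array([ 0.57306861, -0.23536185,  0.07712276]), [0.0012593555991693402, 0.0012593555991692242]) side@.079 [ 0.57030143 -0.24087534  0.08      ]
(array([-0.0058,  0.0043,  0.4059]), array([ 0.0007, -0.0005,  0.0016]))
```

```bash
python3 -m creep '[[0.8,-0.012,-0.015,0.05,0,0,0.002],[0.8,-0.012,-0.015,0.15,0,0,0.002],[0.8,-0.012,-0.015,0.26,0,0,0.002],[0.8,-0.012,-0.015,0.35,0,0,0.002],[0.8,-0.012,-0.015,0.395,0,0,0.002]]'
python3 - <<'E'
from h import *
print(move([.573,-.237,.077],dn(-9)))
cv2.imwrite('pics/w8.png',r.capture('wrist'))
cv2.imwrite('pics/s8.png',cv2.resize(r.capture('side')[190:310,280:410],None,fx=5,fy=5,interpolation=cv2.INTER_CUBIC))
E
```

```text
time_s: 11.3
tcp_pos: [0.5706, -0.2314, 0.0793]
ee_rot: [[0.988, -0.156, -0.004], [-0.156, -0.988, -0.001], [-0.003, 0.001, -1.0]]
wrist_force: [-0.6, -0.4, 0.7]
gripper_width: 0.797
(array([0.0109, 0.0172, 0.0077]), array([0.0004, 0.0011, 0.0002]))
```

View pics/w8.png

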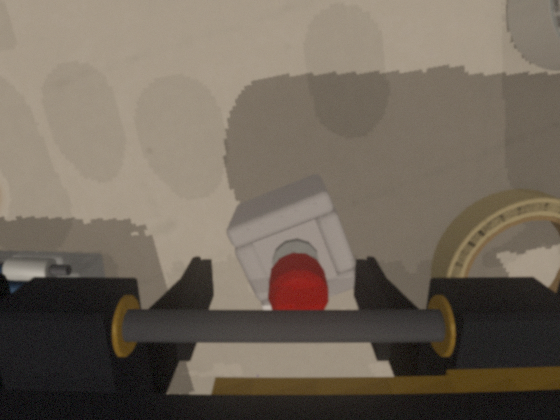

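View pics/s8.png

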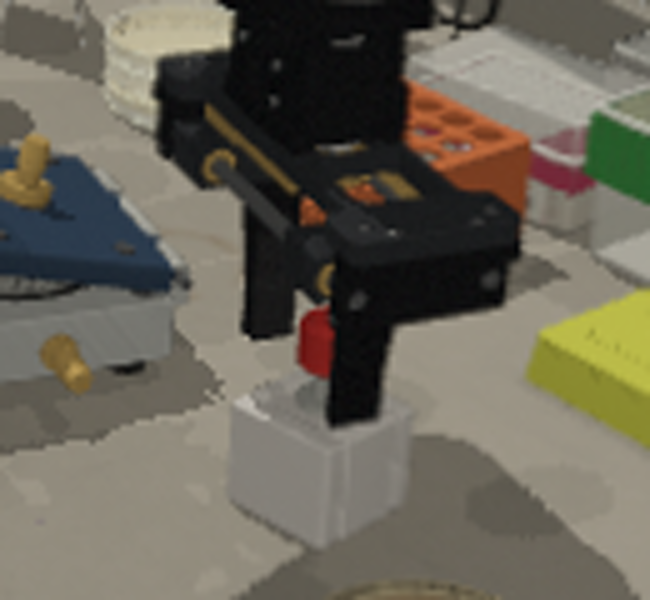

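Run:
```python
from h import *
s=r.sense();P=pose("wrist",s); print(s["tcp_pos"])
im=cv2.imread('pics/w8.png').astype(int)
m=(im[...,2]>100)&(im[...,1]<70)&(im[...,0]<70)
ys,xs=np.nonzero(m[240:315,260:340]); print(xs.min()+260,xs.max()+260,ys.min()+240)
print(proj("wrist",[s["tcp_pos"]],P), proj("wrist",[[.573,-.237,.091],[.573,-.237,.079]],P))
# rays at knob mid
for c in ((298.5,290),): print(atz("wrist",c,.085,P))
```

```text
[ 0.5707367  -0.23177693  0.07982157]
269 327 253
[[282.96970446 293.82498346]] [[294.50646432 300.77395782]
 [293.69303639 286.85140349]]
[ 0.574414   -0.23913445  0.085     ]
```

```bash
python3 -m creep '[[0.8,0.013,0.022,0.009,0,0,0],[0.8,0.013,0.022,0.009,0,0,0],[0.5,0.013,0.022,0.009,0,0,0],[0.2,0.013,0.022,0.009,0,0,0],[0.2,0.013,0.022,0.009,0,0,0]]'
python3 - <<'E'
from h import *
cv2.imwrite('pics/w9.png',r.capture('wrist')); s=r.sense(); print(s["tcp_pos"],s["gripper_width"])
im=cv2.imread('pics/w9.png').astype(int)
m=(im[...,2]>100)&(im[...,1]<70)&(im[...,0]<70)
ys,xs=np.nonzero(m[240:315,240:340]); print(xs.min()+240,xs.max()+240,ys.min()+240, proj("wrist",[s["tcp_pos"]]))
E
```

```text
time_s: 11.82
tcp_pos: [0.5741, -0.239, 0.0783]
ee_rot: [[0.988, -0.156, -0.003], [-0.156, -0.988, -0.001], [-0.002, 0.002, -1.0]]
wrist_force: [-0.0, 0.6, -0.1]
gripper_width: 0.653
[ 0.57393124 -0.23896711  0.07800539] 0.6148635648454784
252 310 264 [[282.96898001 293.83148803]]
```

```bash
python3 -m creep '[[0,0,0,0,0,0,0],[0,0,0,0,0,0,0],[0,0,0,0,0,0,0],[0,0,0,0,0,0,0],[0,0,0,0,0,0,0]]';python3 -m creep '[[0,0,0,0,0,0,0],[0,0,0,0,0,0,0],[0,0,0,0,0,0,0]]'
```

```text
time_s: 12.28
tcp_pos: [0.5739, -0.239, 0.0781]
ee_rot: [[0.988, -0.156, -0.003], [-0.156, -0.988, -0.001], [-0.003, 0.002, -1.0]]
wrist_force: [-0.3, -0.8, 1.2]
gripper_width: 0.284
time_s: 12.53
tcp_pos: [0.5739, -0.239, 0.0781]
ee_rot: [[0.988, -0.156, -0.003], [-0.156, -0.988, -0.001], [-0.003, 0.002, -1.0]]
wrist_force: [0.4, 0.4, 0.5]
gripper_width: 0.28
```

```bash
python3 -m creep '[[0,0,0,-0.06,0,0,0],[0,0,0,-0.13,0,0,0],[0,0,0,-0.2,0,0,0],[0,0,0,-0.27,0,0,0],[0,0,0,-0.32,0,0,0]]'
python3 - <<'E'
from h import *
s=r.sense(); print(s["tcp_pos"],s["gripper_width"])
im=r.capture('side'); cv2.imwrite('pics/s10.png',cv2.resize(im[160:300,230:400],None,fx=4,fy=4,interpolation=cv2.INTER_CUBIC))
cv2.imwrite('pics/t10.png',cv2.resize(r.capture('top')[160:260,220:350],None,fx=5,fy=5,interpolation=cv2.INTER_CUBIC))
E
```

```text
time_s: 12.95
tcp_pos: [0.5746, -0.2389, 0.1757]
ee_rot: [[0.988, -0.156, -0.002], [-0.156, -0.988, -0.002], [-0.001, 0.002, -1.0]]
wrist_force: [1.0, -0.3, -2.0]
gripper_width: 0.285
[ 0.57456266 -0.23893301  0.17572961] 0.28539414165769605
```

View pics/s10.png

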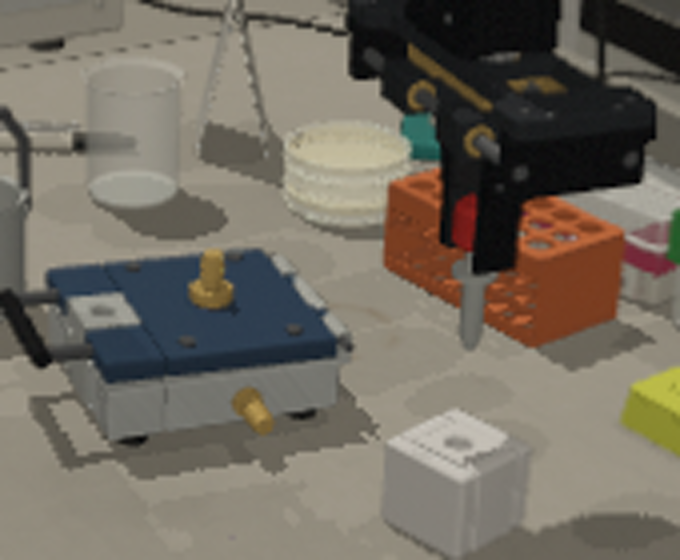

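View pics/t10.png

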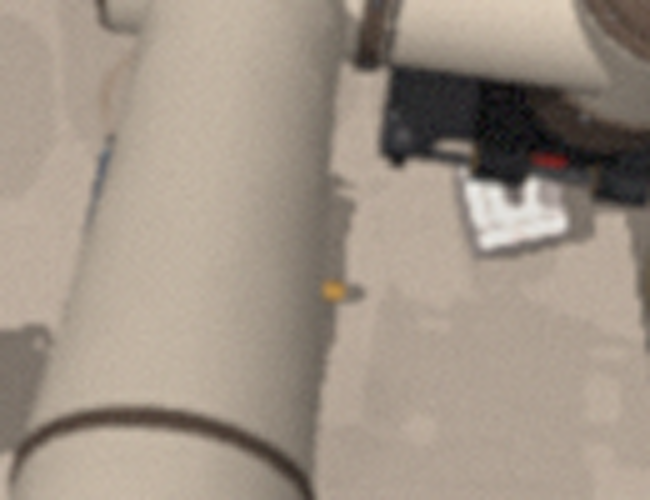

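Run:
```python
from h import *
print(atz("side",(255.3,237.5),.058), atz("side",(347.6,246),.1056))
print(move([.4692,-.0305,.18],dn(-9)))
```

```text
[ 0.46640191 -0.03269885  0.058     ] [ 0.57575342 -0.23872986  0.1056    ]
(array([-0.459 , -0.6321, -0.0132]), array([ 0.0007, -0.0011,  0.0003]))
```

```bash
python3 -m creep '[[0,-0.05,-0.07,-0.04,0,0,0],[0,-0.14,-0.19,-0.04,0,0,0],[0,-0.23,-0.32,-0.04,0,0,0],[0,-0.32,-0.44,-0.04,0,0,0],[0,-0.41,-0.56,-0.03,0,0,0]]'; python3 -c "
from h import *
print(move([.4692,-.0305,.18],dn(-9)))"
```

```text
time_s: 13.47
tcp_pos: [0.4859, -0.0669, 0.1847]
ee_rot: [[0.988, -0.157, 0.001], [-0.157, -0.988, -0.003], [0.001, 0.002, -1.0]]
wrist_force: [0.2, 1.8, -0.8]
gripper_width: 0.282
(array([-0.0742, -0.1112,  0.0151]), array([ 0.0008, -0.0005, -0.    ]))
```

```bash
python3 -m creep '[[0,-0.037,-0.055,0.01,0,0,0],[0,-0.074,-0.111,0.015,0,0,0],[0,-0.074,-0.111,0.015,0,0,0],[0,-0.074,-0.111,0.015,0,0,0],[0,-0.074,-0.111,0.015,0,0,0]]'
python3 - <<'E'
from h import *
s=r.sense();P=pose("wrist",s);im=r.capture("wrist"); print(s["tcp_pos"],s["joint_velocities"].round(2) if hasattr(s["joint_velocities"],"round") else "")
cv2.imwrite("pics/w11.png",cv2.resize(im[140:320,190:380],None,fx=4,fy=3.3,interpolation=cv2.INTER_CUBIC)); cv2.imwrite("pics/w11full.png",im)
t=np.array(s["tcp_pos"]);z=np.array(s["ee_rot"])[:,2]
print(proj("wrist",[t,t+.070*z,[.4692,-.0305,.058]],P))
E
```

```text
time_s: 13.88
tcp_pos: [0.4692, -0.0308, 0.1794]
ee_rot: [[0.988, -0.157, 0.0], [-0.157, -0.988, -0.003], [0.001, 0.003, -1.0]]
wrist_force: [1.1, -0.0, -1.7]
gripper_width: 0.281
[ 0.46920585 -0.03078017  0.17938532] [-1.04  0.25  0.75  0.1  -0.09 -0.16]
[[282.96518445 293.84086048]
 [283.08710438 238.35319665]
 [282.32013168 214.53084442]]
```

View pics/w11.png

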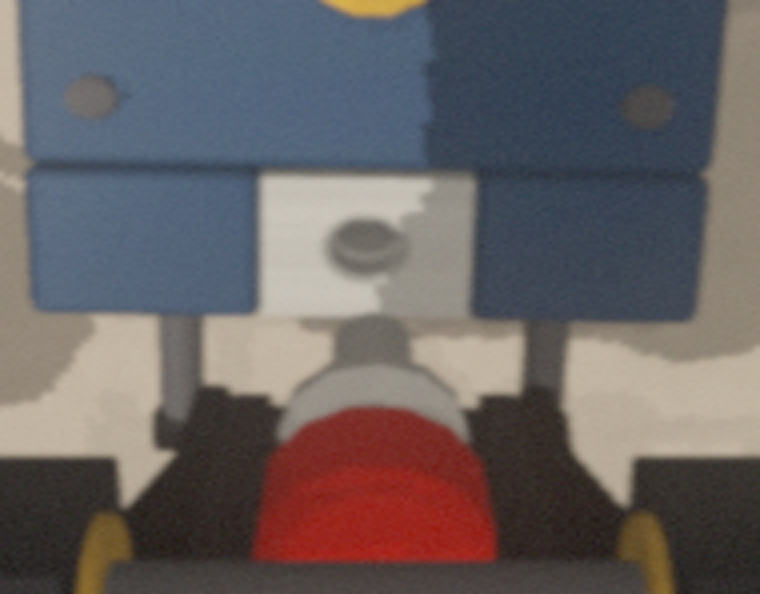

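```bash
python3 -m creep '[[0,0,-0.003,0.04,0,0,0],[0,0,-0.003,0.08,0,0,0],[0,0,-0.003,0.12,0,0,0],[0,0,-0.003,0.14,0,0,0],[0,0,-0.003,0.14,0,0,0]]'; python3 -m creep '[[0,0,0,0,0,0,0],[0,0,0,0,0,0,0]]'
python3 - <<'E'
from h import *
s=r.sense();P=pose("wrist",s);im=r.capture("wrist"); print(s["tcp_pos"],move([.4693,-.0300,s["tcp_pos"][2]],dn(-9)))
cv2.imwrite("pics/w12.png",cv2.resize(im[140:320,190:380],None,fx=4,fy=3.3,interpolation=cv2.INTER_CUBIC))
im=r.capture("side");cv2.imwrite("pics/s12.png",cv2.resize(im[200:270,220:310],None,fx=8,fy=8,interpolation=cv2.INTER_CUBIC))
t=np.array(s["tcp_pos"]);z=np.array(s["ee_rot"])[:,2]
print(proj("wrist",[t+.070*z,[.4693,-.0300,.058]],P)); print(proj("side",[t+.070*z,[.4693,-.0300,.058]]))
E
```

```text
time_s: 14.35
tcp_pos: [0.4688, -0.0313, 0.1359]
ee_rot: [[0.987, -0.159, -0.003], [-0.159, -0.987, -0.004], [-0.003, 0.004, -1.0]]
wrist_force: [-0.5, -0.0, -0.7]
gripper_width: 0.281
time_s: 14.52
tcp_pos: [0.4693, -0.0316, 0.1361]
ee_rot: [[0.987, -0.16, -0.003], [-0.16, -0.987, -0.004], [-0.002, 0.004, -1.0]]
wrist_force: [-0.4, 0.1, -1.7]
gripper_width: 0.284
[ 0.46926826 -0.03162835  0.13611092] (array([-0.0008, -0.0049,  0.0006]), array([ 0.0013,  0.0006, -0.001 ]))
[[283.08748772 238.34665926]
 [280.11782604 233.98000141]]
[[256.16876949 233.99127719]
 [255.88756886 236.77873662]]
```

View pics/w12.png

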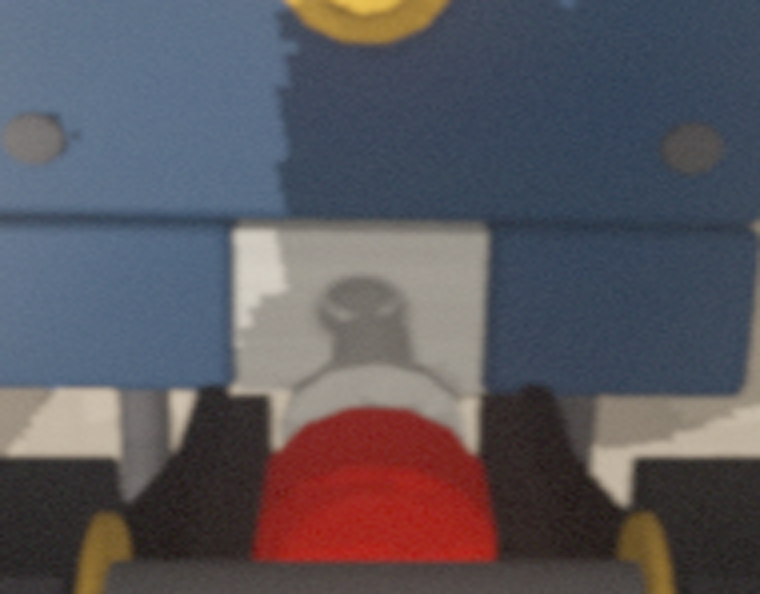

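View pics/s12.png

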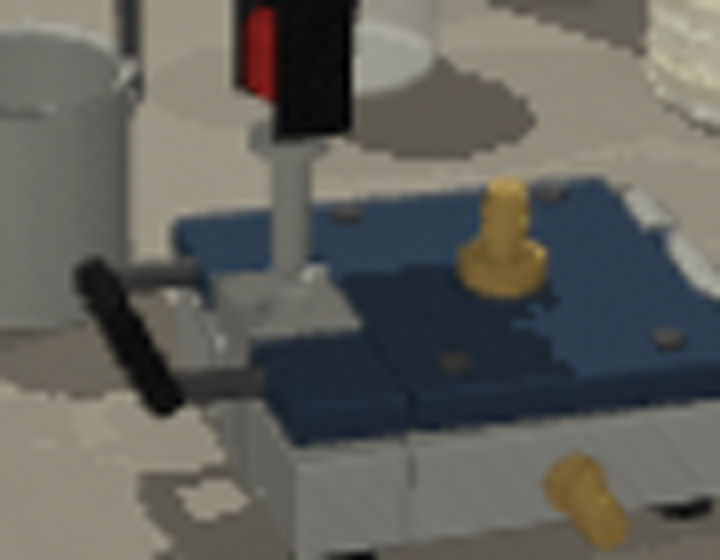

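```bash
python3 -m creep '[[0,-0.001,-0.006,0,0,0,-0.001],[0,-0.001,-0.006,0,0,0,-0.001],[0,-0.001,-0.006,0.01,0,0,-0.001],[0,-0.001,-0.006,0.02,0,0,-0.001],[0,-0.001,-0.006,0.02,0,0,-0.001]]'
python3 - <<'E'
from h import *
s=r.sense();P=pose("wrist",s);im=r.capture("wrist"); print(s["tcp_pos"],move([.4693,-.0300,s["tcp_pos"][2]],dn(-9)))
cv2.imwrite("pics/w13.png",cv2.resize(im[140:320,190:380],None,fx=4,fy=3.3,interpolation=cv2.INTER_CUBIC))
t=np.array(s["tcp_pos"]);z=np.array(s["ee_rot"])[:,2]
print(proj("wrist",[t+.070*z,[.4693,-.0300,.058]],P))
E
```

```text
time_s: 15.03
tcp_pos: [0.4688, -0.0296, 0.1298]
ee_rot: [[0.988, -0.156, -0.004], [-0.156, -0.988, -0.004], [-0.003, 0.004, -1.0]]
wrist_force: [0.3, -0.6, -0.9]
gripper_width: 0.284
[ 0.46876732 -0.0295807   0.12976962] (array([0.0015, 0.0012, 0.0007]), array([0.0013, 0.0009, 0.0001]))
[[283.08547361 238.34454159]
 [283.13983706 236.16703636]]
```

View pics/w13.png

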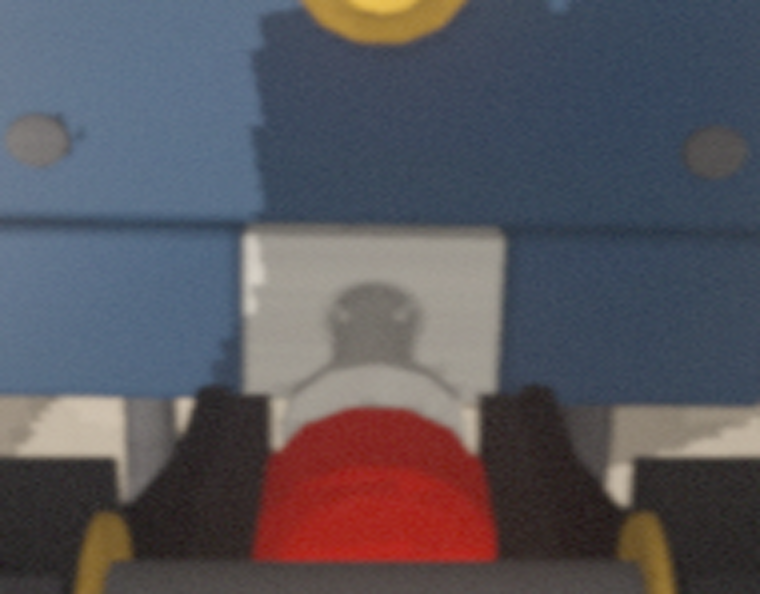

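```bash
python3 -m creep '[[0,0.001,0.001,0.01,0,0,0],[0,0.001,0.001,0.02,0,0,0],[0,0.001,0.001,0.03,0,0,0],[0,0.001,0.001,0.04,0,0,0],[0,0.001,0.001,0.04,0,0,0]]'
```

```text
time_s: 15.5
tcp_pos: [0.4686, -0.0301, 0.1172]
ee_rot: [[0.988, -0.156, -0.005], [-0.156, -0.988, -0.004], [-0.004, 0.005, -1.0]]
wrist_force: [0.1, 0.1, -1.0]
gripper_width: 0.284
```

```bash
python3 -m creep '[[0,0.002,0,0.01,0,0,0],[0,0.002,0,0.02,0,0,0],[0,0.002,0,0.03,0,0,0],[0,0.002,0,0.04,0,0,0],[0,0.002,0,0.05,0,0,0]]'
```

```text
time_s: 15.92
tcp_pos: [0.4691, -0.0303, 0.1018]
ee_rot: [[0.988, -0.156, -0.005], [-0.157, -0.988, -0.004], [-0.004, 0.005, -1.0]]
wrist_force: [-0.5, -0.7, -1.7]
gripper_width: 0.288
```

```bash
python3 -m creep '[[0,0,0,0.012,0,0,0],[0,0,0,0.024,0,0,0],[0,0,0,0.036,0,0,0],[0,0,0,0.048,0,0,0],[0,0,0,0.048,0,0,0]]'
```

```text
time_s: 16.33
tcp_pos: [0.4687, -0.0304, 0.0867]
ee_rot: [[0.988, -0.157, -0.006], [-0.157, -0.988, -0.004], [-0.005, 0.005, -1.0]]
wrist_force: [-0.2, 0.8, -1.0]
gripper_width: 0.284
```

```bash
python3 -m creep '[[0,0.001,0,0.006,0,0,0],[0,0.001,0,0.012,0,0,0],[0,0.001,0,0.018,0,0,0],[0,0.001,0,0.02,0,0,0],[0,0.001,0,0.02,0,0,0]]'
```

```text
time_s: 16.75
tcp_pos: [0.4691, -0.0304, 0.0819]
ee_rot: [[0.988, -0.156, -0.006], [-0.156, -0.988, -0.004], [-0.005, 0.005, -1.0]]
wrist_force: [-2.9, 1.1, 9.4]
gripper_width: 0.283
```

```bash
python3 -m creep '[[0,0,0,0.005,0,0,0],[0,0,0,0.01,0,0,0],[0,0,0,0.01,0,0,0]]'; python3 -m creep '[[0,0,0,0.003,0,0,0],[0,0,0,0.006,0,0,0],[0,0,0,0.006,0,0,0]]'
```

```text
time_s: 17.0
tcp_pos: [0.4693, -0.0304, 0.0817]
ee_rot: [[0.988, -0.154, -0.005], [-0.155, -0.988, -0.005], [-0.004, 0.006, -1.0]]
wrist_force: [-7.0, 2.5, 20.6]
gripper_width: 0.281
time_s: 17.25
tcp_pos: [0.4693, -0.0304, 0.0818]
ee_rot: [[0.988, -0.154, -0.005], [-0.154, -0.988, -0.006], [-0.004, 0.006, -1.0]]
wrist_force: [-5.4, 2.2, 14.9]
gripper_width: 0.285
```

```bash
python3 -m creep '[[0,0.001,0,0.006,0,0,0],[0,0.001,0,0.011,0,0,0],[0,0.001,0,0.011,0,0,0],[0,0.001,0,0.011,0,0,0],[0,0.001,0,0.011,0,0,0]]'
python3 - <<'E'
from h import *
s=r.sense(); print(s["tcp_pos"],s["wrist_force"],s["time_s"])
im=r.capture("side");cv2.imwrite("pics/s14.png",cv2.resize(im[170:280,195:375],None,fx=4.4,fy=4.4,interpolation=cv2.INTER_CUBIC))
cv2.imwrite("pics/w14.png",r.capture("wrist"))
t=r.capture("top");cv2.imwrite("pics/t14.png",t)
for c in("side","top"):
  for n in("beaker_center","dish","masking_tape","can"): print(c,n,[(px(x["rect"]).tolist(),round(x["score"],2)) for x in r.recognise(c,n)[:1]])
s=r.sense(); print(s["tcp_pos"],s["wrist_force"],s["time_s"])
E
```

```text
time_s: 17.67
tcp_pos: [0.4694, -0.0305, 0.0816]
ee_rot: [[0.988, -0.152, -0.004], [-0.153, -0.988, -0.006], [-0.003, 0.007, -1.0]]
wrist_force: [-8.7, 2.8, 24.0]
gripper_width: 0.285
[ 0.46944485 -0.03045935  0.08158726] [-8.69768934  2.80640696 23.96476262] 17.6667
side beaker_center [([269.1, 175.2, 277.2, 194.1], 0.48)]
side dish [([283.3, 331.1, 333.8, 371.1], 0.8)]
side masking_tape [([338.7, 307.8, 391.9, 350.5], 0.8)]
side can [([205.6, 185.2, 237.0, 242.4], 0.75)]
top beaker_center [([156.7, 167.5, 183.3, 196.5], 0.87)]
top dish [([354.6, 242.2, 384.5, 272.5], 0.61)]
top masking_tape [([347.4, 201.6, 385.4, 233.6], 0.68)]
top can []
[ 0.46946268 -0.03044682  0.081622  ] [-8.67012193  3.18956281 24.89594395] 18.2167
```

View pics/s14.png

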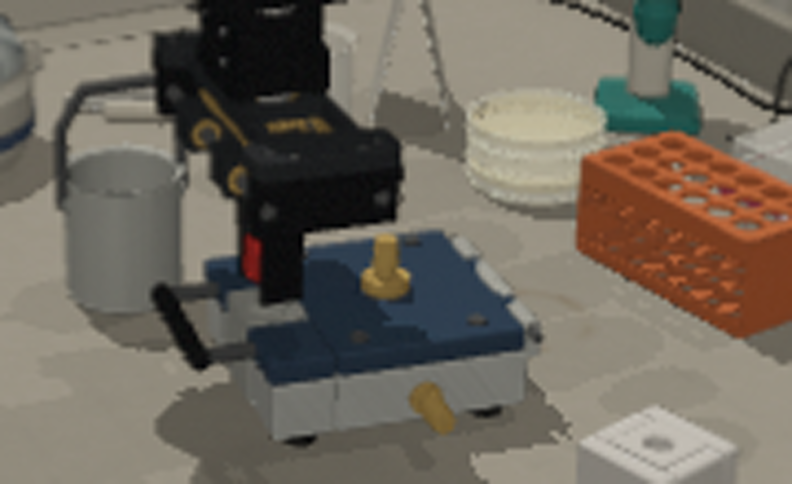

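View pics/w14.png

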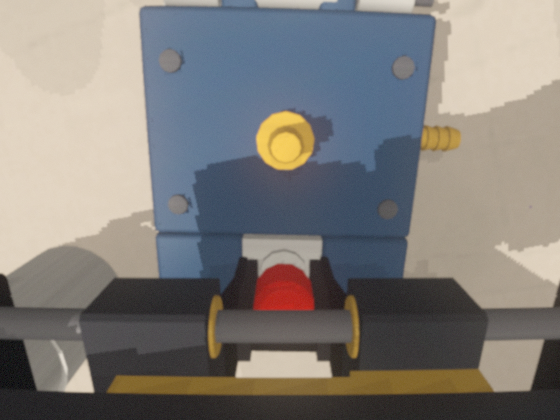

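```bash
python3 -c "
from h import *
r.finish_job()
s=r.sense(); print(s['tcp_pos'],s['wrist_force'],s['time_s'])"
```

```text
the job is handed in; nothing more can be done
the job is handed in; nothing more can be done
```

The job is done and was handed in at about 18.2 s, with the arm still pressing down on the gripped pin knob.

- **Can:** I lifted it off the holder by its hoop handle and stood it upright on the bench to the left of the holder. It was still upright in the last side picture.
- **Lid and pin:** I pulled the lid forward by its grip bar until it sank by itself. The pin then went through the lid's hole into the lower half without jamming.
- **Shut and pressed:** The tool stopped hard at z = 0.0816 m. With the pin fully home I expected about 0.082 m. The push held at about 24 N for the last half second, above the roughly 10 N needed to keep the lid shut. The side and wrist pictures showed the two halves closed and the collar on the lid.
- **Other things:** The dish, tape and beaker were found where they had been, to within the network's scatter of a few pixels.

**Checks that were weak or disagreed:**
- In the last side picture the gripper hid most of the beaker.
- In the last top view the network did not find the can.
- The push also had about 9 N of sideways force, which caused no visible shift.
- After hand-in the station gave no further reading, so the final second was not measured.

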